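# Change the feeder stop to the next hole and hold its lock pin home

## Robot

A 7-joint arm with a two-finger parallel gripper is mounted at the origin on the work surface. World frame = base frame: x ahead of the robot, y to its left, z up, the work surface at z = 0. Lengths are in m, angles in degrees, forces in N, time in s.
With the tool pointing down it reaches from about 0.35 to 0.775 m from the base axis. Payload 3.1 kg.
Tool frame: the origin (TCP) lies on the centre line of the jaws, within the pads' length; the fingertips stand 17 mm ahead of it and the grasp point (between the pads) lies 2 mm behind it (robot.tip_reach is the distance from the TCP to the fingertips, in m); z points along the fingers, y is the direction in which the jaws open and shut (so a half turn about z gives the same grasp; the last joint's range is limited). The gripper opens to 85 mm and grips with 20 to 120 N. Pads are 22 mm wide; open, the fingers measure 114 mm over their backs; the gripper's body (76 mm by 85 mm) begins 54 mm behind the grasp point. The pads swing forward as they close: fully open they stand 13 mm farther back than shut.
Start: joints at [-77.332, 17.813, 0.802, 86.603, -0.252, 75.585, -1.558], TCP at [0.143, 0.531, 0.248] pointing down, gripper open.
Joint ranges: [-154.91, 154.91], [-16.99, 109.72], [-72.82, 74.43], [7.12, 147.25], [-82.49, 262.49], [11.32, 116.49], [-174.64, 174.64]. Speed limits (degrees/s): [159.86, 159.86, 180, 180, 180, 180, 180].

## Interface

Orientations are given as [roll, pitch, yaw] about the fixed x, y, z axes, in that order (R = Rz(yaw) Ry(pitch) Rx(roll)).
In Python, from station import robot, fingers, vision, workorder, recognise gives the robot as it stands. Calls block until the motion is done:
- robot.move_to(position, orientation): joint-space move of the TCP to a pose.
- robot.line_to(position, orientation=None, velocity=0.15, f_stop=None): straight line of the TCP; orientation=None keeps the orientation; velocity is the mean speed in m/s. With f_stop (N) it stops when the force on the tool has changed by that much, and returns True; else False.
- robot.move_j(angles): joint-space move.
- fingers.gripper_to(opening, force=None): opening from 0.0 (shut) to 1.0 (fully open); force is the grip in N (None keeps the last); returns when the fingers have stopped.
- robot.pause(seconds).
- robot.inverse_kinematics(position, orientation): joint angles nearest the present ones, or None.
- vision.grab_frame(name): name is "scene" or "top" or "wrist"; returns the picture (420x560x3 uint8, red, green, blue); there is no depth.
- vision.calibration(name): a dict with "mtx" (3x3 intrinsics, pixels), "k1" (the pictures are not rectified: a ray, as slopes to the right and down, at radius r is drawn at 1 + k1 r^2 times it, then the intrinsics apply), "extrinsics" (4x4, takes a point from world to camera coordinates); the wrist camera has in their place "T_tool_cam" (4x4, takes a point from camera to tool coordinates, whose origin is the TCP and whose axes are the flange's). Camera axes: x right, y up, looking along -z (the intrinsics and any distortion apply to the point x, -y, -z); pixel columns grow to the right and rows downward; lengths in m; the calibration is good to about 2 mm. A picture is of the moment at which its call begins: read the wrist's pose just before it. calibration takes no time and is no camera call.
A pose or a line that the arm cannot do raises robot.PlanningError and nothing moves.
- workorder.close_job(): hands the job in, once; it reports no verdict.
Trained networks look in the newest picture that a camera, given by its name, has taken for a name from the list of things; names that differ only in an ending like _2 or _b are one class to them, and where a whole thing is asked for, a point or a joint stands for the part that bears it (a point fixed in the world has none). Each returns a list of dicts, best first, with "p" (0 to 1); they miss things now and then, are a little off and sometimes report something else, mostly with a low value. They report only what shows in the picture. A call takes as long as a camera call.
- recognise(label, camera): "rect" ([centre column, centre row, width, height] in pixels, round what is visible of it).
Readings, each from a call of its own:
- robot.current_time_s(): time.
- robot.current_joint_positions(): joint angles.
- robot.current_dq(): joint speeds.
- robot.current_joint_torque(): joint torques, N m.
- robot.current_tool_pos(): TCP position.
- robot.current_eef_rot(): TCP orientation.
- robot.current_contact_force(): force on the tool from outside, world axes, zero at the start.
- robot.current_torque(): the same for the moment, N m.
- robot.current_finger_gap(): opening from 0.0 (shut) to 1.0 (fully open).
Only numpy, scipy, OpenCV 4.12 (cv2) and the standard library are available. Lean on these libraries where they do the work, as an engineer would, in place of code of your own. Each camera call takes 0.05 s, during which the arm holds its last target.

## Task

Pull the feeder's tray fully open by its bar handle, pull up the orange lock knob and slide the blue stop one hole along its rail towards the side of the feeder where the green lamp stands (not the red one). Then push the knob down until the pin is fully home in that hole, and finish while still gripping the knob and holding it down, because a light spring lifts the pin again if it is let go. Leave the loose things on the bench and the jar on the feeder's roof where they are.

Things in the scene. Friction and masses are not known exactly. Their poses are not given: they have to be found in the camera images.
- feeder: Fixed feeder housing, blue sides, grey flat roof: 220 mm deep (x), 300 wide (y), 150 high. Origin: on the bench under the middle of its front edge. Its -x axis points out of the open front, towards the robot; +y is left seen along +x; z up. Roof from x = 0 to 220 mm. The tray's grey front panel (12 mm thick, top 138 mm above the bench) covers the front; the tray's side walls are low (62 mm above the bench).
- handle (a point): Middle of the tray's dark bar handle, 120 mm above the bench, 35 mm in front of the tray's front panel. The bar is 11 mm thick, 120 mm long, runs along the feeder's y, and can be pinched from above with the fingers on its front and back. It moves with the tray.
- drawer (a joint): How far the tray is pulled out along the feeder's -x, in m: 0 shut, 0.16 fully open against its end stop. It starts shut or up to 30 mm open. Slides with about 3 N of friction and stays where it is left.
- stop (a joint): Position of the blue stop carriage on the rail across the tray, m along the feeder's +y. Rail holes at -0.08, -0.04, 0, 0.04, 0.08; it starts locked in the middle one (0). Next hole: +0.04 or -0.04, by the green lamp. With the pin in a hole it cannot move (1.5 mm play each way); with the pin up it slides with 2 N of friction, moved by the knob. Block 44 mm (x) by 34 (y), top 77 mm above the bench.
- plunger (a joint): Height of the lock pin and its knob, in m: 0 = pin fully home (hard stop, 12 mm deep in the hole), about 0.005 = at rest when nobody touches it (held there by a 600 N/m spring that pulls both ways, so 3 N keep it home), above 0.012 = pin clear of the holes, 0.020 = pulled up to its upper stop (9 N).
- knob: Orange round knob on top of the lock pin: 26 mm diameter, 26 mm high, plus a 30 mm cap of 4 mm. Origin: centre of its underside, which is 96 mm above the bench with the pin home, 101 at rest. Free height under it when home: 13 mm. Grip it from above. Under the roof until the tray is out; fully open it stands 70 mm in front of the roof's edge, 90 mm behind the front panel.
- lamp_green: Green round lamp, 36 mm diameter lens on a 44 mm black base, 24 mm high, fixed on the feeder's roof near its left or right side. Origin at the centre of its underside. It shows the side to which the stop must be moved.
- lamp_red: Red lamp of the same shape, on the other side of the roof.
- jar: Glass jar, 52 mm diameter, 70 mm high, loose on the feeder's roof between the lamps; leave alone.
- bracket: Aluminium angle bracket, 50 x 70 mm foot, 58 mm high, loose on the bench to the robot's right, beside the feeder; leave alone.
- screwdriver: Screwdriver lying on the bench to the robot's right; leave alone.
- wrench: Wrench lying on the bench to the robot's right; leave alone.
- parts_bin: Small open blue bin, 130 x 100 x 60 mm high, on the bench to the robot's left; leave alone.
- bearing: Steel ring, 52 mm outside diameter, 15 mm high, lying on the bench to the robot's left; leave alone.
- oil_bottle: White bottle with a red cap, 52 mm diameter, 150 mm high, on the bench to the robot's left; leave alone.

How it is judged:
By the outcome, as a careful person would: the job done as asked, in the order asked, and still so for the second after the job is handed in, while the arm keeps its last pose, push and grip.
It also fails if it takes over 51 s, if anything falls off the work surface, if the arm or the gripper's body presses on something with over 40 N, if the wrist force passes 120 N, or if a joint passes its speed limit or range.

## Working session

There is one attempt and no reset: what is moved stays moved. The work goes in short steps, each a Python script; the robot and the scene stay as the last script left them, time stands still between calls to the robot, and variables do not carry over. Pictures are saved under pics/ and viewed, and the job is handed in when it is done.

```bash
ls; mkdir -p pics; python3 - <<'E'
from station import robot, fingers, vision, workorder, recognise
import cv2
print(robot.current_time_s(), robot.tip_reach, robot.current_tool_pos(), robot.current_eef_rot(), robot.current_finger_gap())
for n in ["scene","top","wrist"]:
    im=vision.grab_frame(n); cv2.imwrite(f"pics/{n}0.png",im[:,:,::-1])
    print(n, vision.calibration(n))
    if n!="wrist":
        for l in ["feeder","handle","lamp_green","lamp_red","jar","knob","stop"]:
            r=recognise(l,n); print(l,[(round(d["p"],2),[round(float(x),1) for x in d["rect"]]) for d in r[:2]])
print(robot.current_time_s())
E
```

```text
pics
0.0 0.017 [0.14269081 0.53045651 0.24722068] [-1.79865366e+02  4.55688411e-03  1.64946894e+02] 1.0011431213435762
scene {'mtx': array([[382.56105435,   0.        , 283.74450168],
       [  0.        , 382.56105435, 209.23090755],
       [  0.        ,   0.        ,   1.        ]]), 'k1': -0.016129681488749582, 'extrinsics': array([[-0.97632353,  0.21618948, -0.00737998,  0.5572531 ],
       [-0.20695871, -0.92362351,  0.32262626,  0.06398759],
       [ 0.06293208,  0.31651497,  0.94649766, -1.22728844],
       [ 0.        ,  0.        ,  0.        ,  1.        ]])}
feeder [(0.6, [315.0, 93.2, 19.8, 47.6]), (0.56, [222.9, 223.4, 115.2, 126.9])]
handle [(0.85, [261.6, 214.7, 38.1, 103.8]), (0.58, [320.2, 84.0, 17.7, 29.2])]
lamp_green [(0.61, [238.7, 244.2, 19.5, 16.3]), (0.34, [217.8, 216.2, 22.5, 22.5])]
lamp_red [(0.77, [223.8, 181.3, 16.7, 13.6])]
jar [(0.72, [217.4, 217.5, 17.4, 21.2])]
knob []
stop []
top {'mtx': array([[397.34705261,   0.        , 282.16328399],
       [  0.        , 397.34705261, 211.31983981],
       [  0.        ,   0.        ,   1.        ]]), 'k1': -0.
[... 480 characters left out ...]
, 13.4, 15.4]), (0.51, [321.1, 172.5, 9.1, 13.4])]
jar [(0.56, [292.6, 159.2, 15.1, 17.7])]
knob [(0.64, [270.1, 171.6, 12.9, 10.3])]
stop []
wrist {'mtx': array([[334.1386702 ,   0.        , 280.76390941],
       [  0.        , 334.1386702 , 207.38090437],
       [  0.        ,   0.        ,   1.        ]]), 'k1': -0.014568448748778802, 'T_tool_cam': array([[ 1.05767182e-03,  9.56270071e-01,  2.92483218e-01,
         7.47871037e-02],
       [ 9.99998692e-01, -6.53437310e-04, -1.47976999e-03,
         3.97586744e-04],
       [-1.22394031e-03,  2.92484401e-01, -9.56269511e-01,
        -1.23900576e-01],
       [ 0.00000000e+00,  0.00000000e+00,  0.00000000e+00,
         1.00000000e+00]])}
0.85
```

View pics/scene0.png

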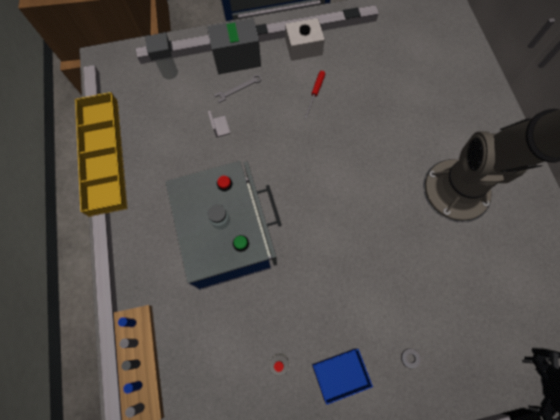

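View pics/top0.png

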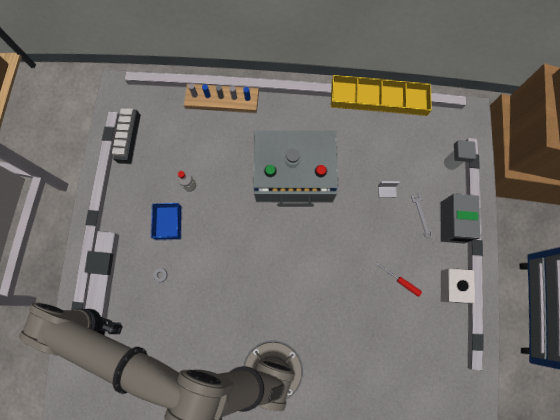

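The green lamp is at the robot's left, at (270,171) in top and (239,244) in scene, and the red one is at its right. The tray looks almost shut. Next I'll enlarge the feeder.

```bash
cat > h.py <<'E'
from station import robot, fingers, vision, workorder, recognise
import cv2, numpy as np
from scipy.spatial.transform import Rotation as Ro
def cam(n,pose=None):
    c=vision.calibration(n)
    if n=="wrist":
        p,e=pose; T=np.eye(4); T[:3,:3]=Ro.from_euler('xyz',e,degrees=True).as_matrix(); T[:3,3]=p
        return c["mtx"],c["k1"],np.linalg.inv(T@c["T_tool_cam"])
    return c["mtx"],c["k1"],np.array(c["extrinsics"])
def proj(C,P):
    K,k1,E=C; q=(E[:3,:3]@np.atleast_2d(P).T).T+E[:3,3]
    s=np.c_[q[:,0]/-q[:,2],-q[:,1]/-q[:,2]]; r2=(s**2).sum(1,keepdims=True)
    s=s*(1+k1*r2); return s*[K[0,0],K[1,1]]+[K[0,2],K[1,2]]
def unproj(C,uv,z):
    K,k1,E=C; d=np.array([(uv[0]-K[0,2])/K[0,0],(uv[1]-K[1,2])/K[1,1]])
    s=cv2.undistortPoints(np.array([[uv]],float),K,np.array([k1,0,0,0,0.]))[0,0]
    ray=E[:3,:3].T@np.array([s[0],-s[1],-1]); o=-E[:3,:3].T@E[:3,3]
    return o+ray*(z-o[2])/ray[2]
def save(im,name,crop=None,f=1):
    if crop: im=im[crop[1]:crop[3],crop[0]:crop[2]]
    im=cv2.resize(im,None,fx=f,fy=f,interpolation=cv2.INTER_CUBIC)
    cv2.imwrite(f"pics/{name}.png",im[:,:,::-1])
def F(p,yaw,pts): # feeder -> world
    c,s=np.cos(yaw),np.sin(yaw); R=np.array([[c,-s,0],[s,c,0],[0,0,1]])
    return np.atleast_2d(pts)@R.T+[p[0],p[1],0]
E
python3 - <<'E'
from h import *
t=cv2.imread("pics/top0.png")[:,:,::-1]; save(t,"top_c",(235,115,355,215),6)
t=cv2.imread("pics/scene0.png")[:,:,::-1]; save(t,"scene_c",(155,150,285,295),4)
T=cam("top");S=cam("scene")
for n,a,b,z in [("green",(270.5,170.6),(239.5,243),.165),("red",(321.1,172),(223.8,182.5),.165),("handle",(295.2,205),(270,208),.12)]:
    print(n,unproj(T,a,z).round(3),unproj(S,b,z).round(3))
E
```

```text
green [0.695 0.061 0.165] [0.703 0.066 0.165]
red [ 0.704 -0.118  0.165] [ 0.715 -0.114  0.165]
handle [ 0.588 -0.036  0.12 ] [ 0.604 -0.028  0.12 ]
```

View pics/top_c.png

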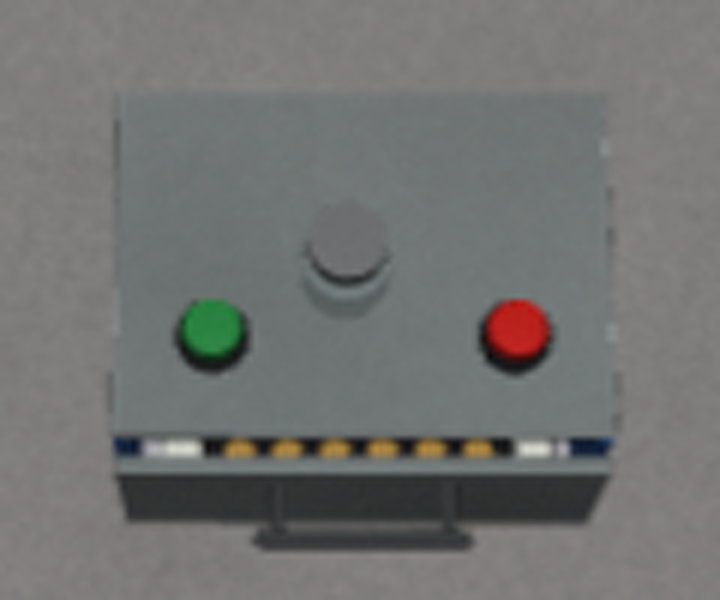

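View pics/scene_c.png

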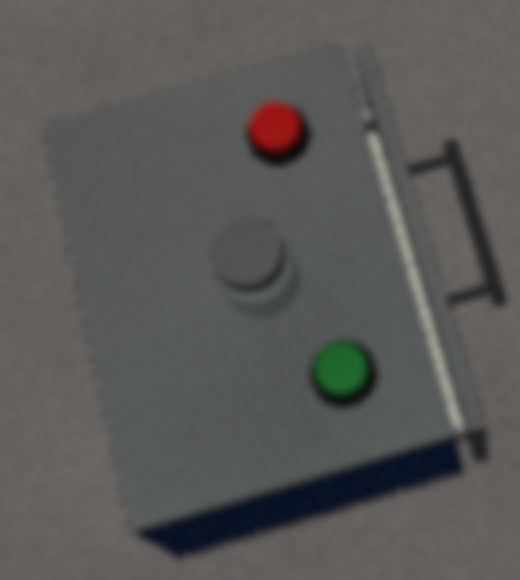

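```bash
python3 - <<'E'
from h import *
from scipy.optimize import least_squares
T=cam("top");S=cam("scene")
roof=np.array([[0,.15,.15],[0,-.15,.15],[.22,.15,.15],[.22,-.15,.15]])
t=np.array([[115,437],[612,437],[118,93],[607,93]]); t=(t+.5)/6-.5+[235,115]
s=np.array([[463,438],[340,43],[140,532],[45,128]]); s=(s+.5)/4-.5+[155,150]
ht=(np.array([[255,541],[470,541]])+.5)/6-.5+[235,115]
hs=(np.array([[498,300],[451,145]])+.5)/4-.5+[155,150]
def res(v,use="ts"):
    p,y,d=v[:2],v[2],v[3]
    h=np.array([[-.047-d,.06,.12],[-.047-d,-.06,.12]])
    P=F(p,y,np.r_[roof,h]); o=[]
    if 't' in use:o.append(proj(T,P)-np.r_[t,ht])
    if 's' in use:o.append(proj(S,P)-np.r_[s,hs])
    return np.concatenate(o).ravel()
for u in ["ts","t","s"]:
    r=least_squares(res,[.65,-.03,0,.01],args=(u,)); print(u,r.x.round(4),np.degrees(r.x[2]).round(2)); print(r.fun.reshape(-1,2).round(1).tolist())
E
```

```text
ts [ 0.6447 -0.0302  0.0827  0.0065] 4.74
[[-1.1, 0.1], [0.8, -0.2], [-0.9, -0.1], [-0.8, -0.3], [1.1, -0.6], [-1.2, -0.8], [-0.1, -1.1], [1.0, -0.6], [-0.8, 0.4], [-0.2, -0.7], [0.8, -0.4], [0.3, 0.4]]
t [ 0.6444 -0.031   0.0758  0.0086] 4.34
[[-0.9, -0.1], [1.1, 0.2], [-0.2, -0.3], [-0.1, 0.1], [1.2, -0.0], [-1.0, 0.0]]
s [ 0.6449 -0.0296  0.0866  0.0051] 4.96
[[0.1, -0.9], [0.7, -0.3], [-0.5, 0.8], [-0.4, -0.2], [0.3, -0.1], [-0.2, 0.6]]
```

```bash
cat >> h.py <<'E'
P0=np.array([.6447,-.0302]); YAW=0.0827; YD=4.74; D0=.0065
E
python3 - <<'E'
from h import *
hp=F(P0,YAW,[-.047-D0,0,.12])[0]; print(hp)
for y in (90+YD,-90+YD): print(y,robot.inverse_kinematics([hp[0],hp[1],.25],[180,0,y]),robot.inverse_kinematics([hp[0],hp[1],.118],[180,0,y]))
for y in (YD,-180+YD): print(y,robot.inverse_kinematics([.575,-.036,.112],[180,0,y]))
fingers.gripper_to(0.28)
robot.move_to([hp[0],hp[1],.24],[180,0,90+YD])
pose=robot.current_tool_pos(),robot.current_eef_rot(); print(pose,robot.current_time_s())
im=vision.grab_frame("wrist"); save(im,"w1")
C=cam("wrist",pose); print(proj(C,F(P0,YAW,[[-.047-D0,.06,.12],[-.047-D0,0,.12],[-.047-D0,-.06,.12],[-D0-.012,0,.138],[0,0,.15]])).round(0).tolist())
print(recognise("handle","wrist")[:2])
E
```

```text
[ 0.59138285 -0.03461941  0.12      ]
94.74 [-30.97332159  28.73907493  50.39294562  80.71719438 -22.04552612
  80.73035361  24.15702674] [-28.17403633  34.18526106  44.59874849  91.44852735 -25.77901567
  65.11119407  27.26021519]
-85.26 [ -37.61034144   34.00519015   64.49511209   80.94970158  -30.51101354
   83.83365983 -149.16867403] [ -38.14543227   42.7625167    64.39800769   91.79794108  -40.19806651
   71.5618429  -141.57297038]
4.74 [-31.39565834  34.1909398   48.92403116  94.6640019  -28.06900986
  64.19736663 -60.08682155]
-175.26 [-27.96782798  32.30582024  43.16961916  94.54133304 -24.25006191
  62.9041167  116.77666727]
(array([ 0.59153385, -0.03271091,  0.23977744]), array([-1.79984570e+02, -6.26568758e-02,  9.49090343e+01])) 4.025
[[280.0, 131.0], [280.0, 211.0], [280.0, 281.0], [329.0, 219.0], [359.0, 225.0]]
[{'rect': [323.4, 176.9, 106.8, 353.5], 'p': 0.76}]
```

View pics/w1.png

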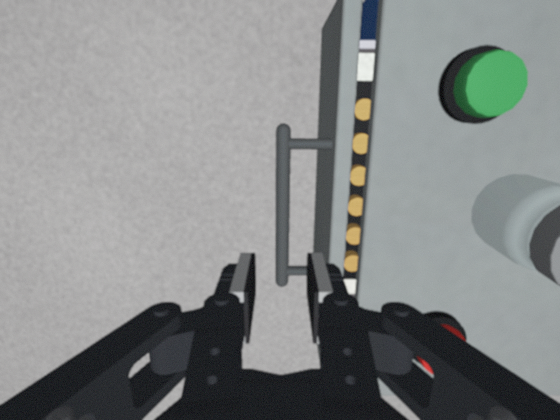

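The bar runs from (283,127) to (281,283), within about 2 px of the prediction, and the jaws straddle its line centrally. I'll descend and grip.

```bash
python3 - <<'E'
from h import *
hp=F(P0,YAW,[-.047-D0+.001,0,.12])[0]; o=[180,0,90+YD]
print(robot.line_to([hp[0],hp[1],.118],o,velocity=.1,f_stop=12),robot.current_tool_pos(),robot.current_contact_force())
fingers.gripper_to(0.0,40)
print("gap",robot.current_finger_gap()*85,robot.current_contact_force(),robot.current_time_s())
if robot.current_finger_gap()*85>5:
    a=robot.current_tool_pos(); d=np.array([-np.cos(YAW),-np.sin(YAW),0])
    print(robot.line_to(np.array([a[0],a[1],.118])+d*.175,o,velocity=.08,f_stop=18))
    b=robot.current_tool_pos(); print(b,np.dot(b-a,d),robot.current_contact_force(),robot.current_time_s(),robot.current_finger_gap()*85)
im=vision.grab_frame("top"); save(im,"top1",(200,100,400,300),3)
E
```

```text
False [ 0.5930008  -0.0347471   0.11882227] [ 0.26255273 -0.09700665  0.83709577]
gap 9.446760963085314 [-0.30980386 -0.03904928  2.90238349] 5.7583
True
[ 0.44203991 -0.04628837  0.11880927] 0.1512276303116897 [ 0.70902341  0.63901295 -0.65925514] 7.4583 9.038494692249621
```

View pics/top1.png

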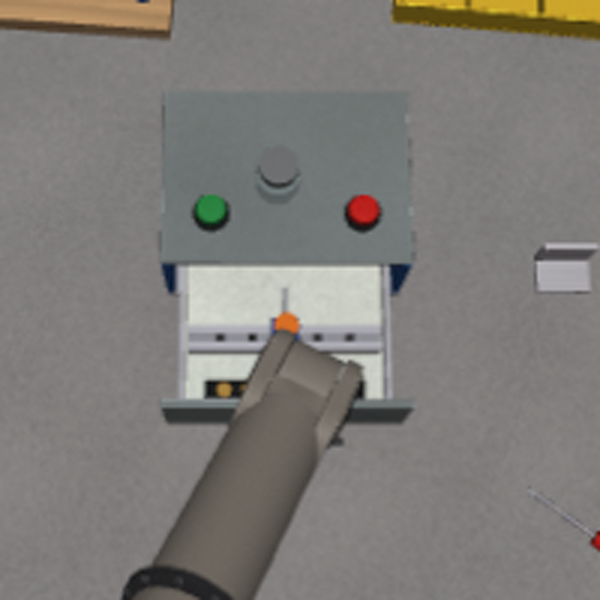

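```bash
python3 - <<'E'
from h import *
o=[180,0,90+YD]; d=np.array([-np.cos(YAW),-np.sin(YAW),0])
a=robot.current_tool_pos()
print(robot.line_to(np.array([a[0],a[1],.118])+d*.015,o,velocity=.02,f_stop=15),robot.current_contact_force())
b=robot.current_tool_pos(); print(b,np.dot(b-a,d),robot.current_time_s(),robot.current_finger_gap()*85)
robot.pause(.2); print(robot.current_contact_force(),robot.current_tool_pos())
E
```

```text
True [1.19571506 0.78460482 1.31353276]
[ 0.44207003 -0.04631058  0.11879842] -2.986420035403423e-05 7.9417 9.125975148700595
[-0.10502907 -0.81473487  3.38004179] [ 0.44205129 -0.04629117  0.11877107]
```

```bash
python3 - <<'E'
from h import *
o=[180,0,90+YD]
fingers.gripper_to(0.28)
a=robot.current_tool_pos()
robot.line_to([a[0],a[1],.25],o,velocity=.2)
fingers.gripper_to(0.7)
robot.move_to([.575,-.036,.25],[180,0,-180+YD])
pose=robot.current_tool_pos(),robot.current_eef_rot(); print(pose)
im=vision.grab_frame("wrist"); save(im,"w2"); r=recognise("knob","wrist"); print(r[:3]); print(recognise("stop","wrist")[:2])
C=cam("wrist",pose)
print("pred",proj(C,[[.575,-.036,.131],[.575,-.036,.101]]).round(1).tolist())
if r: print(unproj(C,r[0]["rect"][:2],.129))
im=vision.grab_frame("top"); save(im,"top2",(200,100,400,300),3); r=recognise("knob","top"); print(r[:3]); 
if r: print(unproj(cam("top"),r[0]["rect"][:2],.129))
im=vision.grab_frame("scene"); save(im,"scene2",(150,130,350,330),3); r=recognise("knob","scene"); print(r[:3]); 
if r: print(unproj(cam("scene"),r[0]["rect"][:2],.125))
print(robot.current_time_s())
E
```

```text
(array([ 0.57482969, -0.03601268,  0.25002977]), array([-1.79999198e+02, -1.04686790e-02, -1.75291919e+02]))
[{'rect': [280.2, 209.2, 33.3, 42.3], 'p': 0.62}]
[{'rect': [280.5, 208.2, 40.3, 87.9], 'p': 0.74}]
pred [[279.7, 207.9], [279.8, 197.5]]
[ 0.57661555 -0.03550111  0.129     ]
[{'rect': [324.4, 171.1, 5.9, 10.8], 'p': 0.26}]
[ 0.72047259 -0.13232418  0.129     ]
[{'rect': [277.9, 203.7, 9.2, 16.7], 'p': 0.61}]
[ 0.57928427 -0.03381569  0.125     ]
11.4833
```

View pics/w2.png

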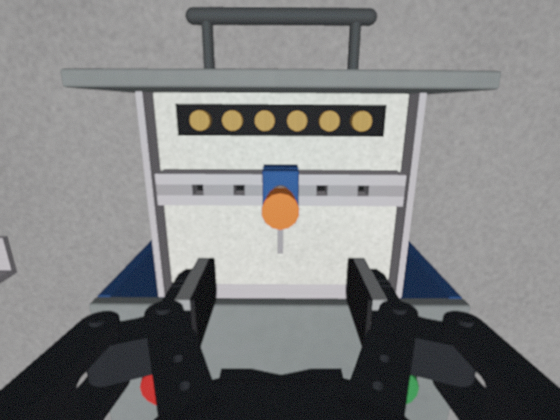

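View pics/scene2.png

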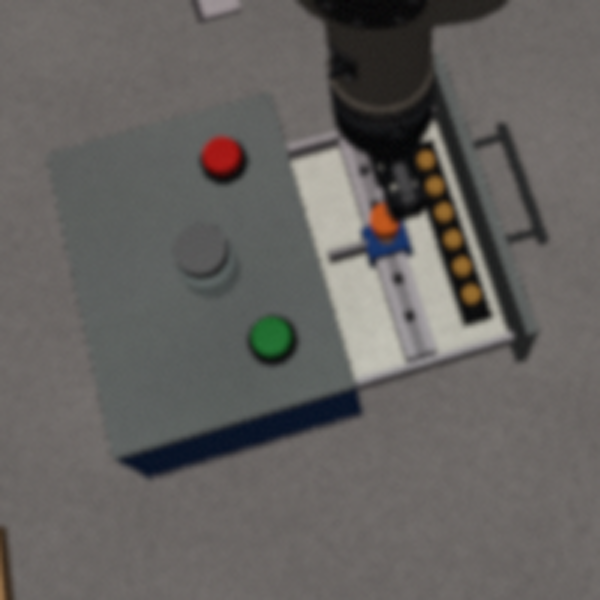

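```bash
python3 - <<'E'
from h import *
pose=(np.array([.57482969,-.03601268,.25002977]),np.array([-179.999198,-.010468679,-175.291919]))
C=cam("wrist",pose); k=unproj(C,(280.3,211),.131); print(k)
# hole spacing check on rail
print([unproj(C,u,.065).round(4).tolist() for u in [(198,190),(239,190),(322,190),(363,190)]])
o=[180,0,-180+YD]
print(robot.line_to([k[0],k[1],.15],o,velocity=.15,f_stop=12))
print(robot.line_to([k[0],k[1],.107],o,velocity=.06,f_stop=8),robot.current_tool_pos(),robot.current_contact_force())
fingers.gripper_to(0.0,50)
print("gap",robot.current_finger_gap()*85,robot.current_contact_force(),robot.current_tool_pos(),robot.current_time_s())
im=vision.grab_frame("wrist"); save(im,"w3")
im=vision.grab_frame("scene"); save(im,"scene3",(200,150,320,270),5)
E
```

```text
[ 0.57742102 -0.03535706  0.131     ]
[[0.5839, -0.1135, 0.065], [0.5807, -0.0745, 0.065], [0.5741, 0.0042, 0.065], [0.5709, 0.0432, 0.065]]
False
False [ 0.57770346 -0.03548963  0.10724028] [-0.20082711 -0.67126235 -0.64428613]
gap 24.910718003658427 [ 1.44264376 -0.55354096 -1.27718079] [ 0.57781325 -0.03548755  0.10731319] 13.5667
```

View pics/w3.png

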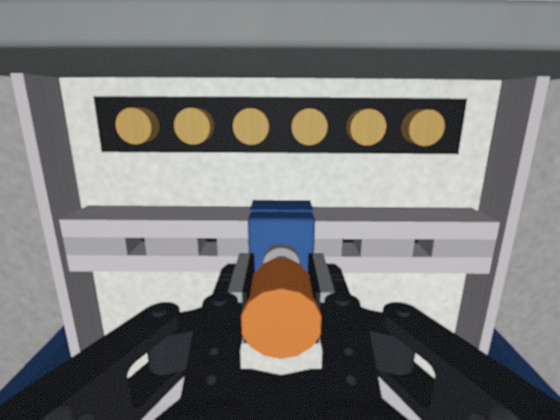

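View pics/scene3.png

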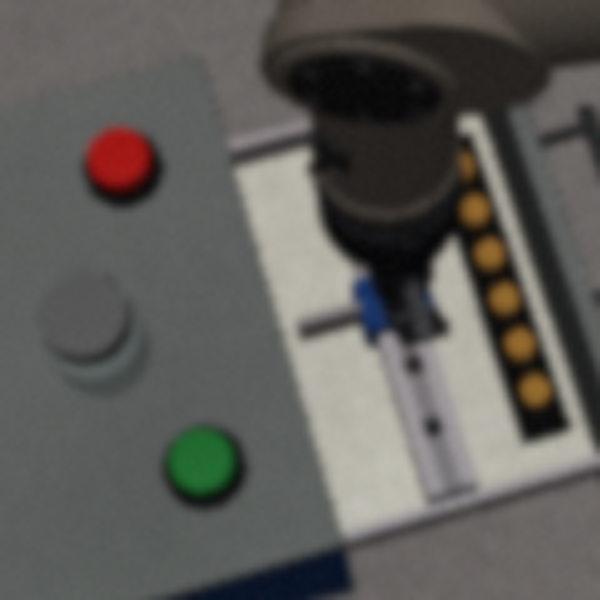

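The fingers hold the knob's body centrally (gap 25 mm, with the knob's cap at about (281,315)). The rail holes measure 39–40 mm apart along a 4.7° direction, as they should. Next I'll lift and check.

```bash
python3 - <<'E'
from h import *
o=[180,0,-180+YD]
a=np.array([.5777,-.0355,.1072]); 
print(robot.line_to(a+[0,0,.012],o,velocity=.04,f_stop=25),robot.current_tool_pos(),robot.current_contact_force(),robot.current_finger_gap()*85)
robot.pause(.2); print(robot.current_contact_force())
im=vision.grab_frame("wrist"); save(im,"w4")
E
```

```text
False [ 0.57763182 -0.03544655  0.11866738] [ 4.07848574 -0.79330647 -6.84524807] 24.424947548757324
[ 4.00518125 -1.13812122 -6.34346022]
```

View pics/w4.png

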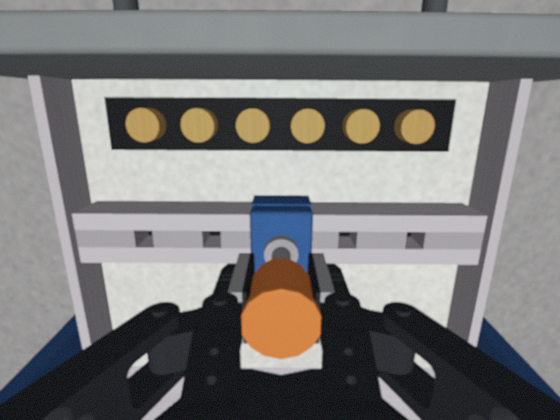

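The knob rose with the jaws. The downward pull of about 6.5 N fits an 11 mm spring stretch, so the plunger is at about 16 mm. Next I'll slide towards green (+y).

```bash
python3 - <<'E'
from h import *
o=[180,0,-180+YD]; u=np.array([-np.sin(YAW),np.cos(YAW),0])
a=np.array([.5777,-.0355,.1192])
print(robot.line_to(a+.04*u,o,velocity=.04,f_stop=20),robot.current_tool_pos(),robot.current_contact_force())
b=robot.current_tool_pos(); print(np.dot(b-[.57763,-.03545,b[2]],u))
im=vision.grab_frame("wrist"); save(im,"w5")
print(robot.current_time_s())
E
```

```text
False [0.57446639 0.00512713 0.1192085 ] [ 4.31169219  0.72767103 -7.38593443]
0.04069978301743561
15.575
```

View pics/w5.png

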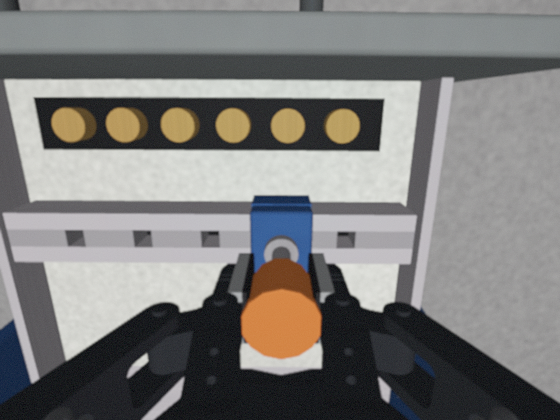

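```bash
python3 - <<'E'
from h import *
o=[180,0,-180+YD]; u=np.array([-np.sin(YAW),np.cos(YAW),0])
a=np.array([.5777,-.0355,.1192])+.0397*u
robot.line_to(a,o,velocity=.02)
print(robot.current_tool_pos(),robot.current_contact_force())
t=a.copy(); t[2]=.097
print(robot.line_to(t,o,velocity=.02,f_stop=18)); 
for i in range(3):
    print(robot.current_tool_pos(),robot.current_contact_force(),robot.current_finger_gap()*85); robot.pause(.15)
im=vision.grab_frame("wrist"); save(im,"w6")
print(robot.current_time_s())
E
```

```text
[0.57451888 0.0047659  0.11921714] [ 4.08387609  1.58431104 -7.33206935]
True
[0.5752561  0.00382272 0.10189374] [ 0.41751634 -0.49626425  3.4598016 ] 24.821559368909387
[0.57529365 0.00385771 0.10188588] [-1.36924969 -0.69377763  5.61014646] 25.252417707647105
[0.57528801 0.00382059 0.10185707] [-0.58909939  0.08512111  5.21302021] 25.108260689004762
17.2083
```

View pics/w6.png

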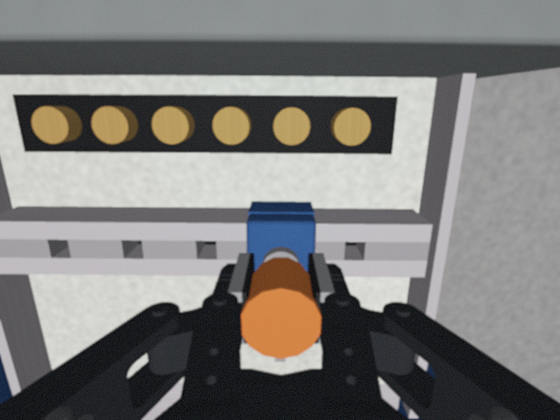

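```bash
python3 - <<'E'
from h import *
o=[180,0,-180+YD]
p=robot.current_tool_pos()
for dz in (.001,.002,.003,.004):
    print(robot.line_to([p[0],p[1],.1019-dz],o,velocity=.01,f_stop=12)); robot.pause(.15)
    f=robot.current_contact_force(); print(dz,robot.current_tool_pos(),f,robot.current_finger_gap()*85)
    if f[2]>9: break
robot.pause(.5); print(robot.current_tool_pos(),robot.current_contact_force(),robot.current_time_s())
im=vision.grab_frame("scene"); save(im,"scene7",(150,130,350,330),3)
im=vision.grab_frame("wrist"); save(im,"w7")
E
```

```text
False
0.001 [0.57527909 0.00358862 0.10188591] [-0.05604515  0.26842188  6.95554485] 24.706465649903567
False
0.002 [0.5754742  0.00361106 0.10180512] [-1.50672247  0.44814013 10.38327057] 24.82964769814347
[0.57547735 0.00359731 0.10180083] [-2.11030297  0.63293641 10.60931841] 18.575
```

View pics/scene7.png

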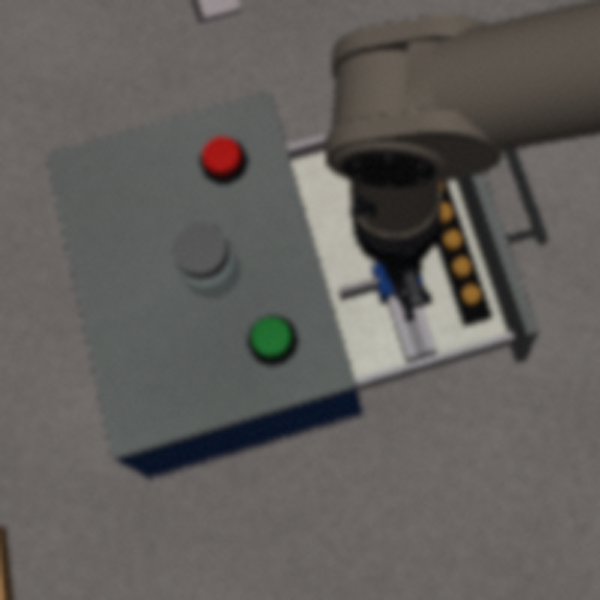

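View pics/w7.png

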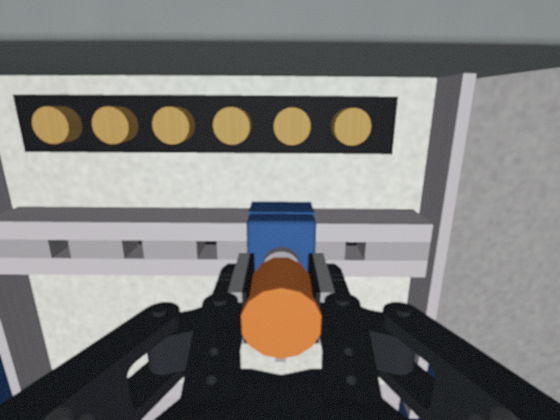

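Pressing further raised the force to 10.6 N with only 0.1 mm of movement, so the pin is on its hard stop, 5.4 mm below the height where I gripped it at rest. The TCP shifted about 1 mm in +x during insertion, so I'll pull gently in the opening direction to make sure the tray is still against its end stop.

```bash
python3 - <<'E'
from h import *
o=[180,0,-180+YD]; d=np.array([-np.cos(YAW),-np.sin(YAW),0])
p=np.array([.5753,.0037,.0997])
for s in (0.0005,.001,.0015,.002,.0025):
    print(s,robot.line_to(p+d*s,o,velocity=.01,f_stop=15)); robot.pause(.15)
    f=robot.current_contact_force(); print(robot.current_tool_pos(),f.round(2))
    if -f@d>7: break
robot.pause(.4); print(robot.current_tool_pos(),robot.current_contact_force(),robot.current_finger_gap()*85,robot.current_time_s())
E
```

```text
0.0005 False
[0.57545265 0.00355896 0.10179419] [-1.32  2.15 10.21]
0.001 False
[0.57539937 0.00356505 0.10181037] [-0.25  1.02  9.23]
0.0015 False
[0.57535408 0.00355436 0.10181231] [1.58 1.72 8.88]
0.002 False
[0.57529916 0.00357698 0.10184994] [2.04 0.95 7.53]
0.0025 False
[0.57510762 0.00357919 0.10182582] [2.99 0.62 6.29]
[0.57512867 0.00357335 0.10184582] [3.15958389 1.3653016  7.00398429] 24.798504792174953 21.075
```

```bash
python3 - <<'E'
from h import *
o=[180,0,-180+YD]; d=np.array([-np.cos(YAW),-np.sin(YAW),0])
p=np.array([.5753,.0037,.0992])
for s in (.0035,.0045,.0055,.0065):
    print(s,robot.line_to(p+d*s,o,velocity=.01,f_stop=15)); robot.pause(.15)
    f=robot.current_contact_force(); print(robot.current_tool_pos(),f.round(2))
    if -f@d>8: break
robot.pause(.4); print(robot.current_tool_pos(),robot.current_contact_force(),robot.current_finger_gap()*85,robot.current_time_s())
E
```

```text
0.0035 False
[0.57506443 0.00361425 0.10183966] [3.49 1.41 8.36]
0.0045 False
[0.57499705 0.00358818 0.10188477] [5.59 0.93 5.92]
0.0055 False
[0.57484448 0.00357295 0.10186581] [8.01 1.53 4.45]
[0.57486288 0.0035423  0.10187164] [6.70747712 0.61004906 4.4220479 ] 24.685579694442243 22.6833
```

The opening pull rose to about 8 N with only ~0.3 mm of movement. That is above the 3 N friction, so the tray is against its end stop. I'll restore a firmer downward push and hand in.

```bash
python3 - <<'E'
from h import *
o=[180,0,-180+YD]; d=np.array([-np.cos(YAW),-np.sin(YAW),0])
p=np.array([.5753,.0037,0])+d*.0045
for z in (.0985,.0978,.097,.096):
    robot.line_to([p[0],p[1],z],o,velocity=.01,f_stop=15); robot.pause(.2)
    f=robot.current_contact_force(); print(z,robot.current_tool_pos(),f.round(2))
    if f[2]>8.5: break
robot.pause(.5)
print(robot.current_tool_pos(),robot.current_contact_force(),robot.current_finger_gap()*85,robot.current_time_s())
im=vision.grab_frame("wrist"); save(im,"w8")
im=vision.grab_frame("top"); save(im,"top8",(130,80,430,300),2.6)
E
```

```text
0.0985 [0.57504286 0.00354439 0.10181599] [4.63 0.74 9.58]
[0.57501401 0.00354051 0.10178357] [3.98820435 1.6029258  9.17658447] 25.07909900766603 23.6583
```

View pics/w8.png

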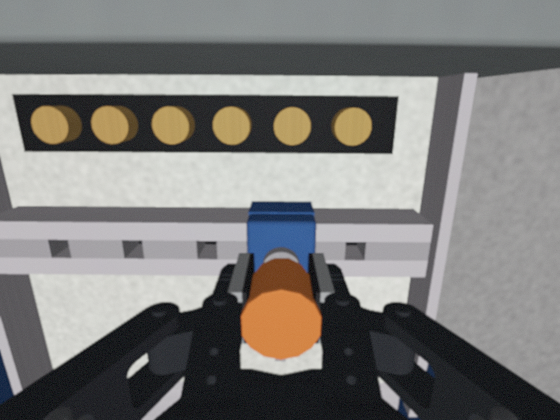

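View pics/top8.png

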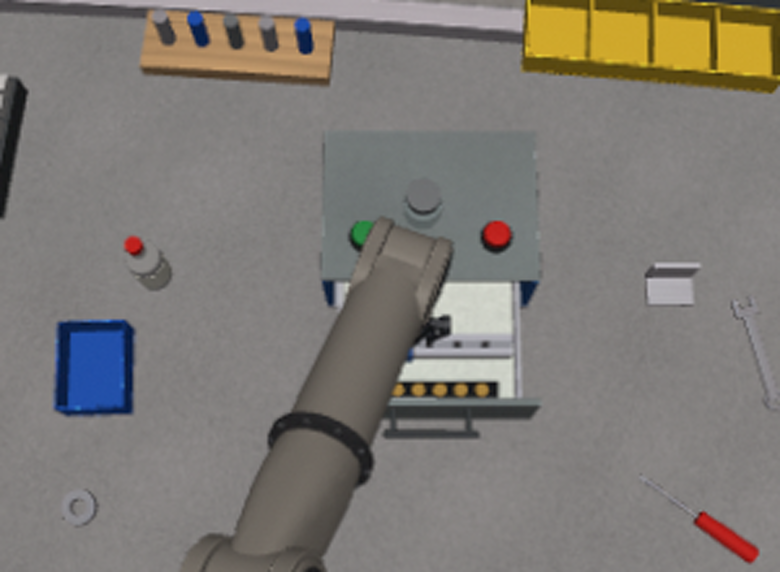

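The stop sits one hole towards green: three free holes show on the red side at (59,247), (132,247) and (207,247), and one on the green side at (355,249). The tray is open, and the jar, bin, bottle, ring, bracket and tools are where they were.

```bash
python3 - <<'E'
from h import *
print(robot.current_contact_force(),robot.current_time_s())
print(workorder.close_job())
E
```

```text
[4.399056   1.34387371 9.65945762] 23.7583
the job is handed in; nothing more can be done
None
```

The job is done and handed in at about 24 s of the 51 s allowed, with the gripper still holding the knob down.

- **Tray:** I pulled it open by the bar handle to its end stop. A second, slower pull stopped at the same place. A pull of about 8 N at the end, well above the 3 N friction, moved it only about 0.3 mm.
- **Stop:** I lifted the knob about 12 mm and slid the stop one hole towards the green lamp, on the robot's left (+0.04). The last wrist picture shows three free holes on the red side and one on the green side.
- **Pin:** It is fully home. The knob sits 5.4 mm below the height where I gripped it at rest (5 mm expected). It did not go lower when the push rose to about 10 N. The hand-in push is about 9.5 N, against the 3 N needed.
- **Loose things:** The jar, bin, bottle, ring, bracket and tools looked unmoved in the last top picture.

**Disagreements:**
- The feeder's front edge in the first wrist picture was about 7 mm off my estimate from the two fixed cameras. The handle and knob were measured directly, so it did not matter.
- The gripper shifted about 1 mm as the pin went in. That is within the hole's play, and I rechecked the tray afterwards.

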